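# Push the thrust washer into its counterbore

### The job

The loose steel washer lies on the face of the flat grey cover. With the fingertips, push it along the face, without picking it up, until it drops into the larger of the two round recesses, the one it fits; take the fingers off it, then press down on it with the fingertips so that it sits flat, and move clear. Leave the nuts and the screwdriver beside the cover where they are.

Things in the scene. Friction and masses are not known exactly. Their poses are not given: they have to be found in the camera images.
- cover: flat cover coated plain grey, face 240 x 120 mm, 22 mm high over all, with a foot flange 250 x 130 mm and 10 mm high, fixed on the bench, face up. Origin: centre of its underside, on the bench top; z up, x along its length. Its flat face is 22 mm above the origin. It has two round blind recesses, both 7 mm deep, on its long centre line, one near each end; each has a plain solid dark floor; four flush screw heads at the corners.
- large_recess (a point): centre of the mouth of the larger recess, at the height of the cover's face: 54 mm diameter, 7 mm deep, 65 mm along +x from the cover's centre; the washer fits it with 2 mm play all round and, seated, stands 1 mm above the face
- small_recess (a point): centre of the mouth of the smaller recess, at the height of the cover's face: 36 mm diameter, 7 mm deep, 65 mm along -x from the cover's centre; too small for the washer, which slides over it
- washer: loose flat steel washer (the same thing as point washer_centre), outer diameter 50 mm, hole 18 mm, 8 mm thick, about 0.1 kg, lying flat on the cover's face roughly between the two recesses. Origin: centre of its underside; z is its axis.
- washer_centre (a point): centre of the washer's hole, half-way up its 8 mm thickness: 4 mm above the cover's face while it lies on it, 3 mm below the face when seated in the larger recess
- nut_1: steel hex nut, 22 x 24 mm and 12 mm high, loose on the bench beside one long edge of the cover; origin at its underside; to be left alone
- nut_2: steel hex nut of the same size, near the first one; to be left alone
- driver: small screwdriver with an orange handle, 132 mm long, 22 mm wide and 25 mm high, lying loose on the bench along the other long edge of the cover; origin at its underside, about mid-length; to be left alone

How it is judged:
By the outcome, as a careful person would: the job done as asked, in the order asked, and still so for the second after the job is handed in, with the robot touching nothing.
It also fails if it takes over 43 s, if anything falls off the work surface, if the arm or the gripper's body presses on something with over 40 N, if the wrist force passes 120 N, or if a joint passes its speed limit or range.

### The arm

A 6-joint arm with a two-finger parallel gripper is mounted at the origin on a cart in front of the work surface, level with it; the furniture and walls round the work are solid. World frame = base frame: x ahead of the robot, y to its left, z up, the work surface at z = 0. Lengths are in m, angles in rad, forces in N, time in s.
With the tool pointing down it reaches from about 0.425 to 0.95 m from the base axis. Payload 3.5 kg.
Tool frame: the origin (TCP) lies between the finger pads; the fingertips stand 14 mm ahead of it and the grasp point (between the pads) lies 5 mm behind it; z points along the fingers, y is the direction in which the jaws open and shut (so a half turn about z gives the same grasp; the last joint's range is limited). The gripper opens to 85 mm and grips with 20 to 120 N. Pads are 22 mm wide; open, the fingers measure 114 mm over their backs; the gripper's body (76 mm by 85 mm) begins 54 mm behind the grasp point. The pads swing forward as they close: fully open they stand 13 mm farther back than shut.
Start: joints at [-1.442, 0.286, 1.577, -0, 1.279, -0.15], TCP at [0.186, -0.649, 0.245] pointing down, gripper open.
Joint ranges: [-2.77, 2.77], [-0.9, 2.22], [0.21, 2.48], [-1.53, 4.67], [0.24, 2.81], [-2.84, 2.84]. Speed limits (rad/s): [2.79, 2.79, 3.14, 3.14, 3.14, 3.14].

### API

Orientations are given as a unit quaternion [x, y, z, w].
In Python, from plant import ctrl gives the robot as it stands. The module is installed in compiled form; this text tells all that it offers.
- The arm moves only by the tool servo_tool, never from a script. Its argument "increments" is text: rows parted by semicolons, each of 7 numbers parted by spaces: the turn, a rotation vector about the tool's x, y, z in rad, then the shift along the tool's x, y, z in cm, then the finger opening in cm, from 0 to 8.54. In form: ax ay az dx dy dz claw; .... A call has 1 to 10 rows; each row is the pose to reach, as a shift and turn from the pose commanded when the call began, along the tool's axes at that moment; what a row does not reach only later rows make up. A row lasts 1/12 s, in which the tool goes at most 41.7 mm and 7.16 degrees, less where a joint would pass 70% of its speed; a pose out of reach is approached as far as the arm can. A call with a gripper value outside its range is refused whole. The fingers move at their own pace and stop on an object; "grip_force" is the grip in N (left out, the last holds). Time passes only in rows, so rows that repeat a pose let the fingers close. It gives the time, the measured TCP pose, the force and the opening at its end, in the units of the state.
- ctrl.get_state(): the state, without advancing time (a new reading comes with each control period).
- ctrl.read_camera(name): name is "scene" or "side" or "wrist"; returns (picture, depth): 420x560x3 uint8, red, green, blue; 420x560 float32, m along the optical axis (not along the pixel's ray), 0 where there is no reading.
- ctrl.camera_info(name): a dict with "camera_matrix" (3x3 intrinsics, pixels), "world_to_cam" (4x4, takes a point from world to camera coordinates). Camera axes: x right, y down, z forward; pixel columns grow to the right and rows downward; lengths in m; the calibration is good to about 2 mm. A picture is of the moment at which its call begins: read the wrist's pose just before it. camera_info takes no time and is no camera call; for the wrist camera it gives the pose at the moment of the call.
- ctrl.sign_off(): hands the job in, once; it reports no verdict.
The state is a dict: "time": time; "qpos": joint angles; "dq": joint speeds; "joint_efforts": joint torques, N m; "eef_pos": TCP position; "tcp_rot": TCP orientation; "contact_force": force on the tool from outside, world axes, zero at the start; "wrist_torque": the same for the moment, N m; "opening": opening from 0.0 (shut) to 1.0 (fully open).
Only numpy, scipy, OpenCV 4.12 (cv2) and the standard library are available. Lean on these libraries where they do the work, as an engineer would, in place of code of your own. Each camera call takes 0.05 s, during which the arm holds its last target.

## Working session

There is one attempt and no reset: what is moved stays moved. The work goes in short steps, Python scripts to look and compute and a tool call to move; the robot and the scene stay as the last step left them, time stands still between calls to the robot, and variables do not carry over. Pictures are saved under pics/ and viewed, and the job is handed in when it is done.

Besides the shell and the picture viewer there is one more tool, called after "Call:" as name(argument=value, ...) on one line, values as JSON. servo_tool: Moves the arm, as the interface text tells. Its arguments: {"type":"object","properties":{"increments":{"type":"string"},"grip_force":{"type":"number"}},"required":["increments"]}

```bash
mkdir -p pics
python3 - <<'E'
from plant import ctrl
import cv2,numpy as np
s=ctrl.get_state();print(s)
for n in("scene","side","wrist"):
    i=ctrl.camera_info(n);p,d=ctrl.read_camera(n)
    np.savez(f"{n}0.npz",p=p,d=d,K=i["camera_matrix"],T=i["world_to_cam"])
    cv2.imwrite(f"pics/{n}0.png",p[:,:,::-1])
E
```

```text
{'time': 0.0, 'qpos': array([-1.44200362e+00,  2.87200304e-01,  1.57818837e+00,  2.65545118e-06,
        1.27857111e+00, -1.50022796e-01]), 'dq': array([-0.00069077, -0.00076802, -0.00083284, -0.000845  ,  0.00028665,
        0.00093833]), 'joint_efforts': array([-1.50521224e-03, -4.05985343e+01, -2.92625588e+01, -2.55983759e-04,
        5.77430968e-03,  5.73015939e-06]), 'eef_pos': array([ 0.18570496, -0.6483048 ,  0.24391788]), 'tcp_rot': array([ 9.90297826e-01,  1.38956160e-01,  1.38342330e-05, -1.18348148e-03]), 'contact_force': array([ 0.04062683, -0.48902813,  0.10559131]), 'wrist_torque': array([-0.03398122,  0.00115992, -0.04629273]), 'opening': 1.0025146409001031}
```

View pics/scene0.png

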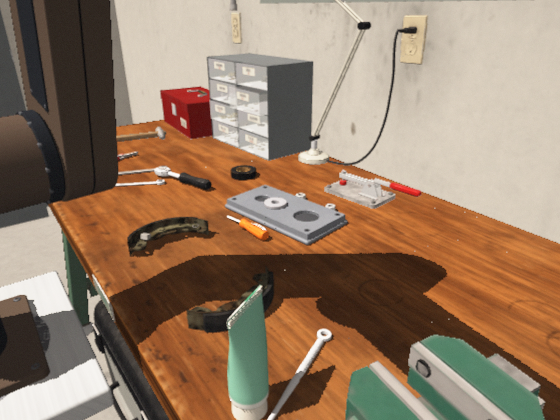

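View pics/side0.png

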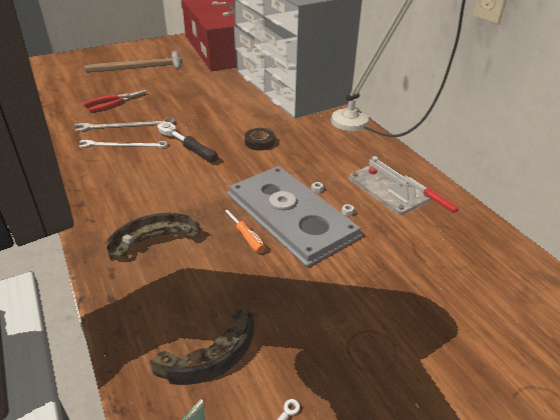

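View pics/wrist0.png

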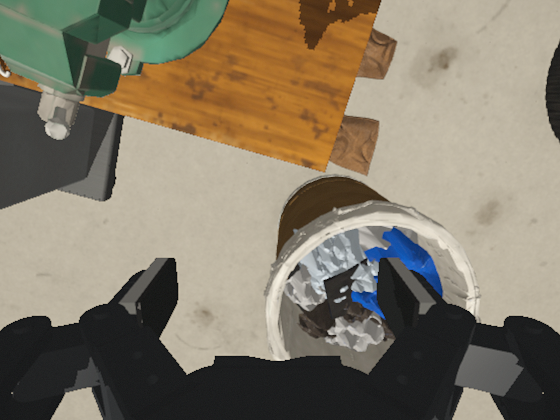

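The side view shows the cover, with the large recess near (314,225), the small one near (270,190), the washer near (283,201), and the nuts at (317,187) and (348,210). The driver is near (248,232). I'll enlarge that area and measure it.

```bash
cat > h.py <<'E'
import cv2,numpy as np
def ray(f,u,v,z):
    K,T=f["K"],f["T"];R=T[:3,:3];c=-R.T@T[:3,3]
    d=R.T@np.linalg.inv(K)@[u,v,1.];return c+d*(z-c[2])/d[2]
def dep(f,u,v):
    K,T=f["K"],f["T"];R=T[:3,:3];c=-R.T@T[:3,3]
    return c+R.T@np.linalg.inv(K)@[u,v,1.]*f["d"][int(v),int(u)]
def proj(f,p):
    q=f["T"][:3,:3]@p+f["T"][:3,3];q=f["K"]@q;return q[:2]/q[2]
E
python3 - <<'E'
from h import *
f=np.load("side0.npz")
p=f["p"][150:270,210:380,::-1];cv2.imwrite("pics/sidecrop.png",cv2.resize(p,None,fx=4.7,fy=4.7,interpolation=cv2.INTER_CUBIC))
for n,u,v,z in(("L",314,225,.022),("S",270,190,.022),("W",283,201,.03),("n1",317,187,.012),("n2",348,210,.012),("drv",248,232,.012)):
    print(n,ray(f,u,v,z).round(4),dep(f,u,v).round(4))
print("face depth",dep(f,260,205),dep(f,300,240))
f=np.load("scene0.npz")
p=f["p"][170:250,210:360,::-1];cv2.imwrite("pics/scenecrop.png",cv2.resize(p,None,fx=5,fy=5,interpolation=cv2.INTER_CUBIC))
E
```

```text
L [0.6052 0.0282 0.022 ] [0.6099 0.0355 0.0145]
S [0.5812 0.1545 0.022 ] [0.586  0.1643 0.0138]
W [0.583  0.1042 0.03  ] [0.5876 0.1128 0.0223]
n1 [0.6745 0.1342 0.012 ] [0.6754 0.1355 0.0108]
n2 [0.6898 0.0465 0.012 ] [0.6884 0.0446 0.0139]
drv [0.498  0.0735 0.012 ] [0.4935 0.0627 0.0225]
face depth [0.54489735 0.12282862 0.02076687] [0.5647856  0.00606738 0.02105582]
```

View pics/sidecrop.png

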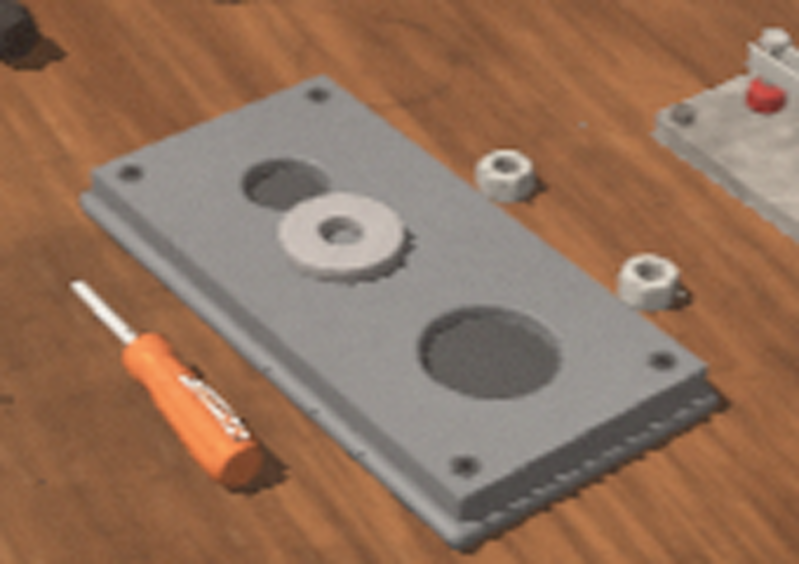

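Run:
```python
from h import *
for n in("side","scene"):
    f=np.load(n+"0.npz");K,T=f["K"],f["T"];R=T[:3,:3];c=-R.T@T[:3,3]
    v,u=np.mgrid[0:420,0:560];d=f["d"];P=(np.stack([u,v,1+0*u],-1)@np.linalg.inv(K).T*d[...,None])@R+c
    ok=d>0
    print(n,"cam",c)
    for y0 in np.arange(-.8,.4,.1):
        row=[]
        for x0 in np.arange(.1,.9,.1):
            m=ok&(abs(P[...,0]-x0-.05)<.05)&(abs(P[...,1]-y0-.05)<.05)
            row.append(round(float(np.percentile(P[m][:,2],99.5)),3) if m.sum()>5 else None)
        print(round(y0,1),row)
f=np.load("side0.npz")
# corners of crop read: face corners/rim in full px
g=lambda a,b:(210+a/4.7-.4,150+b/4.7-.4)
pts=dict(scTL=(131,173,.022),scTR=(318,94,.022),scBR=(663,360,.022),scBL=(465,465,.022),W=(342,230,.030),Wl=(278,232,.03),Wr=(406,232,.03),Lt=(490,352,.022))
for k,(a,b,z) in pts.items(): print(k,ray(f,*g(a,b),z).round(4))
```

```text
side cam [ 0.24611434 -0.52585452  0.59192671]
-0.8 [None, None, None, None, None, None, None, None]
-0.7 [None, None, None, None, None, None, None, None]
-0.6 [None, None, None, None, None, None, None, None]
-0.5 [None, None, None, None, None, 0.002, 0.001, None]
-0.4 [None, None, None, 0.002, 0.002, 0.002, 0.002, 0.002]
-0.3 [None, 0.151, 0.01, 0.009, 0.002, 0.002, 0.002, 0.002]
-0.2 [0.003, 0.478, 0.033, 0.032, 0.002, 0.002, 0.002, 0.002]
-0.1 [0.342, 0.474, 0.003, 0.02, 0.024, 0.024, 0.002, 0.056]
-0.0 [0.205, 0.003, 0.002, 0.024, 0.031, 0.029, 0.014, 0.053]
0.1 [0.003, 0.033, 0.034, 0.032, 0.031, 0.031, 0.041, 0.048]
0.2 [None, 0.003, 0.003, 0.003, 0.023, 0.024, 0.002, 0.262]
0.3 [-0.733, 0.003, 0.003, 0.024, 0.028, 0.021, 0.002, 0.154]
0.4 [-0.732, 0.003, 0.007, 0.025, 0.026, 0.003, 0.268, 0.268]
scene cam [ 0.09502708 -0.58381004  0.41284055]
-0.8 [None, None, None, None, None, None, None, None]
-0.7 [None, None, None, None, None, None, None, None]
-0.6 [None, None, 0.154, 0.131, None, None, None, None]
-0.5 [None, 0.154, 0.154, 0.134, 0.001, 0.001, 0.001, None]
-0.4 [None, 0.137, 0.005, 0.001, 0.001, 0.001, 0.001, 0.001]
-0.3 [0.0, 0.149, 0.01, 0.008, 0.001, 0.001, 0.001, 0.001]
-0.2 [0.001, 0.031, 0.032, 0.031, 0.001, 0.001, 0.001, 0.001]
-0.1 [0.418, 0.418, 0.016, 0.025, 0.022, 0.022, 0.001, 0.055]
-0.0 [0.418, 0.0, 0.001, 0.024, 0.029, 0.023, 0.041, 0.053]
0.1 [0.0, 0.031, 0.031, 0.031, 0.03, 0.028, 0.046, 0.371]
0.2 [-0.001, 0.0, 0.0, 0.0, 0.022, 0.022, 0.001, 0.425]
0.3 [-0.0, -0.0, 0.0, 0.025, 0.026, 0.019, 0.001, 0.158]
0.4 [-0.001, -0.0, 0.005, 0.024, 0.0, 0.0, 0.267, 0.267]
scTL [0.53   0.1927 0.022 ]
scTR [0.6248 0.2097 0.022 ]
scBR [ 0.6615 -0.0034  0.022 ]
scBL [ 0.5668 -0.0195  0.022 ]
W [0.5854 0.1113 0.03  ]
Wl [0.5622 0.1213 0.03  ]
Wr [0.6074 0.0989 0.03  ]
Lt [0.6057 0.0295 0.022 ]
```

Call:
servo_tool(increments="0 0 -0.12 3.4 -2.1 0 8.5; 0 0 -0.24 6.8 -4.2 0 3; 0 0 -0.36 10.2 -6.4 0 3; 0 0 -0.48 13.5 -8.5 0 3; 0 0 -0.6 16.8 -10.7 0 3; 0 0 -0.72 20.2 -12.8 0 3; 0 0 -0.84 23.5 -15 0 3; 0 0 -0.96 26.9 -17 0 3; 0 0 -1.08 30.2 -19.2 0 3; 0 0 -1.2 33.6 -21.4 0 3")

```text
time: 0.98
eef_pos: [0.4507, -0.3489, 0.2451]
tcp_rot: [0.737, 0.676, -0.0, -0.0]
contact_force: [0.4, -0.4, 0.1]
opening: 0.351
```

Call:
servo_tool(increments="0 0 -0.04 3.9 0.5 0 3; 0 0 -0.07 7.8 1 0 3; 0 0 -0.11 11.7 1.6 0 3; 0 0 -0.14 15.6 2.1 0 3; 0 0 -0.18 19.5 2.6 0 3; 0 0 -0.21 23.4 3.2 0 3; 0 0 -0.25 27.3 3.7 0 3; 0 0 -0.28 31.2 4.2 0 3; 0 0 -0.32 35.1 4.8 0 3; 0 0 -0.35 39 5.3 0 3")

```text
time: 1.82
eef_pos: [0.5384, 0.0348, 0.2452]
tcp_rot: [0.61, 0.793, -0.0, 0.0]
contact_force: [0.2, -0.8, -0.0]
opening: 0.349
```

```bash
cat > snap.py <<'E'
import sys
from plant import ctrl
from h import *
def snap(n,tag):
    s=ctrl.get_state();i=ctrl.camera_info(n);p,d=ctrl.read_camera(n)
    np.savez(f"{n}{tag}.npz",p=p,d=d,K=i["camera_matrix"],T=i["world_to_cam"])
    cv2.imwrite(f"pics/{n}{tag}.png",p[:,:,::-1])
    print(s["time"],s["eef_pos"].round(4),s["tcp_rot"].round(4),s["contact_force"].round(2),s["opening"])
if __name__=="__main__": snap(sys.argv[1],sys.argv[2])
E
python3 snap.py wrist 1
```

```text
1.8167 [0.5384 0.0348 0.2452] [ 0.6095  0.7928 -0.      0.    ] [ 0.17 -0.77 -0.03] 0.3494047610142154
```

View pics/wrist1.png

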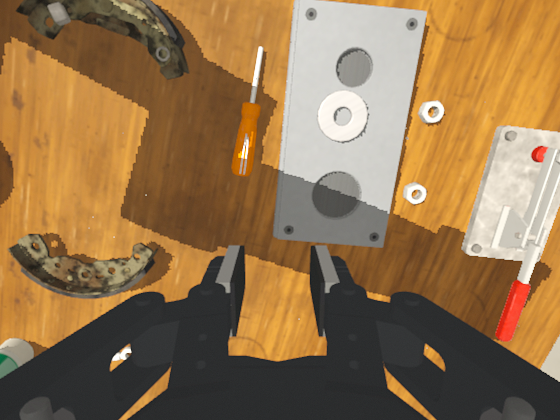

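The wrist view takes in the whole cover, with the screws at (311,14), (412,24), (374,237) and (289,230). The washer is at (343,116) and the large recess at (335,193). An enlarged crop will give finer positions.

Run:
```python
from h import *
f=np.load("wrist1.npz")
p=f["p"][90:235,270:430,::-1];cv2.imwrite("pics/w1crop.png",cv2.resize(p,None,fx=4,fy=4,interpolation=cv2.INTER_CUBIC))
for n,u,v,z in(("s",311,14,.022),("s",412,24,.022),("s",374,237,.022),("s",289,230,.022),("L",335.5,194,.022),("S",354,67,.022),("W",343,116.5,.03),("n1",432,111,.012),("n2",415,193,.012)):
    print(n,ray(f,u,v,z).round(4),dep(f,u,v).round(4))
g=cv2.cvtColor(f["p"],cv2.COLOR_RGB2GRAY)
c=cv2.HoughCircles(cv2.GaussianBlur(g,(3,3),0),cv2.HOUGH_GRADIENT_ALT,1,15,param1=200,param2=.6,minRadius=5,maxRadius=35)
for a in c[0]:
    if 270<a[0]<430 and a[1]<240: print(a, ray(f,a[0],a[1],.03).round(4),ray(f,a[0],a[1],.022).round(4))
```

```text
s [0.5292 0.1943 0.022 ] [0.5291 0.1935 0.0251]
s [0.6245 0.2107 0.022 ] [0.6241 0.2103 0.0233]
s [ 0.6612 -0.0035  0.022 ] [ 0.6604 -0.0029  0.0242]
s [ 0.5665 -0.0199  0.022 ] [ 0.5664 -0.0195  0.0231]
L [0.6043 0.033  0.022 ] [0.6057 0.0318 0.016 ]
S [0.5832 0.1603 0.022 ] [0.584  0.161  0.0176]
W [0.5857 0.1124 0.03  ] [0.5868 0.1126 0.0243]
n1 [0.6772 0.1421 0.012 ] [0.6818 0.1432 0.0015]
n2 [0.6921 0.0548 0.012 ] [0.6964 0.0537 0.0028]
[342.      114.       25.98755] [0.584  0.1145 0.03  ] [0.5855 0.1148 0.022 ]
[336.       195.        23.875921] [0.6033 0.0336 0.03  ] [0.6052 0.0321 0.022 ]
[353.        66.        18.415335] [0.5806 0.1596 0.03  ] [0.582  0.1609 0.022 ]
[412.        23.        13.405289] [0.6219 0.209  0.03  ] [0.6242 0.2115 0.022 ]
[416.       193.         9.445633] [0.6846 0.0574 0.03  ] [0.6884 0.0564 0.022 ]
[342.       114.         9.781033] [0.584  0.1145 0.03  ] [0.5855 0.1148 0.022 ]
[288.       229.        11.962773] [ 0.5641 -0.0163  0.03  ] [ 0.5651 -0.0191  0.022 ]
[374.       237.         9.335596] [ 0.6581 -0.0011  0.03  ] [ 0.6612 -0.0035  0.022 ]
```

View pics/w1crop.png

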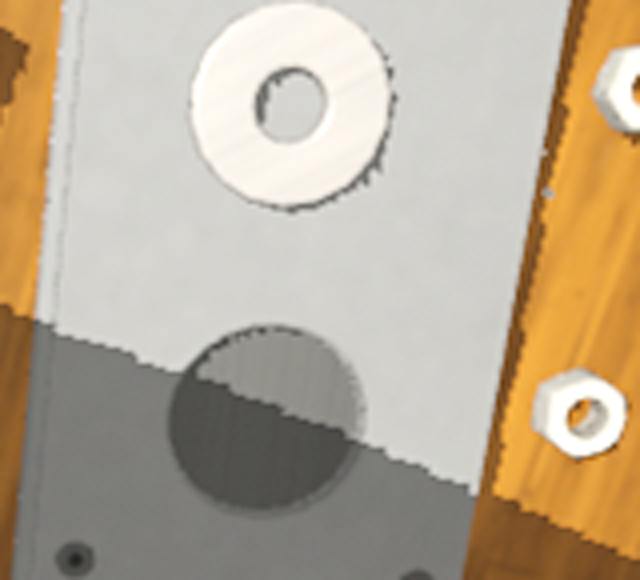

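Call:
servo_tool(increments="0 0 0 2.7 1.6 1 3; 0 0 0 5.5 3.2 3 3; 0 0 0 8.2 4.9 5 3; 0 0 0 11 6.5 7.5 3; 0 0 0 11 6.5 11 3; 0 0 0 11 6.5 14.5 3; 0 0 0 11 6.5 17 3; 0 0 0 11 6.5 19 3; 0 0 0 11 6.5 20 3; 0 0 0 11 6.5 20 3")

```text
time: 2.7
eef_pos: [0.571, 0.1554, 0.0422]
tcp_rot: [0.61, 0.792, -0.002, -0.002]
contact_force: [-0.2, 0.3, -0.1]
opening: 0.35
```

```bash
python3 snap.py side 2; python3 -c "
from h import *
f=np.load('side2.npz');p=f['p'][130:270,190:390,::-1];cv2.imwrite('pics/s2c.png',cv2.resize(p,None,fx=4,fy=4,interpolation=cv2.INTER_CUBIC))"
```

```text
2.7 [0.571  0.1554 0.0422] [ 0.6103  0.7922 -0.0021 -0.0023] [-0.17  0.33 -0.08] 0.3503502960685484
```

View pics/s2c.png

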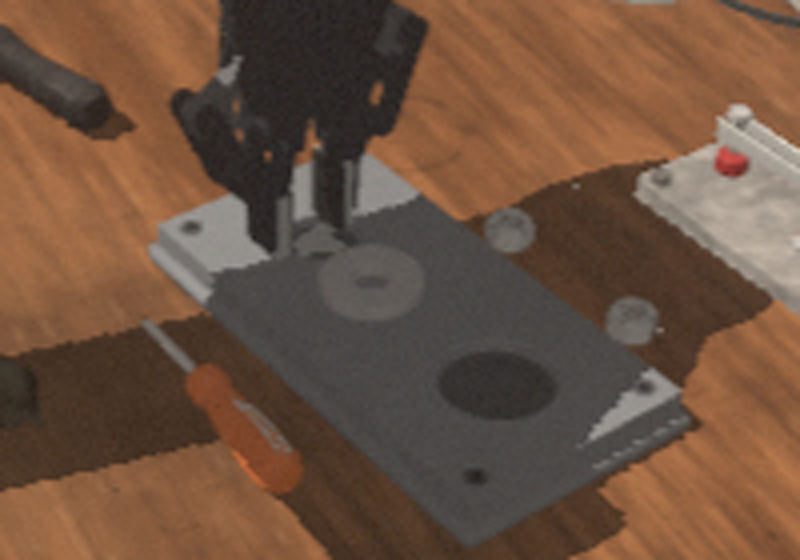

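The fingers straddle the line behind the washer, near crop (280,245) and (345,225), and they aren't touching it. Next I'll feel downward for the face.

Call:
servo_tool(increments="0 0 0 0 0 0.1 3; 0 0 0 0 0 0.2 3; 0 0 0 0 0 0.3 3; 0 0 0 0 0 0.4 3; 0 0 0 0 0 0.4 3")

```text
time: 3.17
eef_pos: [0.5737, 0.1557, 0.042]
tcp_rot: [0.61, 0.792, 0.0, 0.0]
contact_force: [-0.1, -0.0, -0.1]
opening: 0.349
```

Call:
servo_tool(increments="0 0 0 0 0 0.1 3; 0 0 0 0 0 0.2 3; 0 0 0 0 0 0.3 3; 0 0 0 0 0 0.4 3; 0 0 0 0 0 0.4 3")

```text
time: 3.58
eef_pos: [0.5731, 0.1557, 0.037]
tcp_rot: [0.61, 0.792, -0.0, -0.0]
contact_force: [-0.2, 0.3, -0.4]
opening: 0.352
```

Call:
servo_tool(increments="0 0 0 0 0 0.1 3; 0 0 0 0 0 0.2 3; 0 0 0 0 0 0.2 3")

```text
time: 3.83
eef_pos: [0.5734, 0.1557, 0.0356]
tcp_rot: [0.61, 0.792, -0.0, -0.0]
contact_force: [-1.5, 0.2, 2.3]
opening: 0.352
```

Call:
servo_tool(increments="0 0 0 0 0 -0.3 3; 0 0 0 -0.6 0 -0.3 3; 0 0 0 -1.2 0 -0.3 3; 0 0 0 -1.8 0 -0.3 3; 0 0 0 -2.3 0 -0.3 3; 0 0 0 -2.8 0 -0.3 3; 0 0 0 -3.4 0 -0.3 3; 0 0 0 -4 0 -0.3 3; 0 0 0 -4.5 0 -0.3 3; 0 0 0 -5 0 -0.3 3")

```text
time: 4.67
eef_pos: [0.5862, 0.1068, 0.0383]
tcp_rot: [0.61, 0.792, 0.0, -0.0]
contact_force: [0.4, 1.0, 0.3]
opening: 0.354
```

```bash
python3 snap.py side 3; python3 -c "
from h import *
f=np.load('side3.npz');p=f['p'][130:270,190:390,::-1];cv2.imwrite('pics/s3c.png',cv2.resize(p,None,fx=4,fy=4,interpolation=cv2.INTER_CUBIC))"
```

```text
4.6667 [0.5862 0.1068 0.0383] [ 0.6103  0.7921  0.     -0.    ] [0.4  1.02 0.33] 0.3538297782849727
```

View pics/s3c.png

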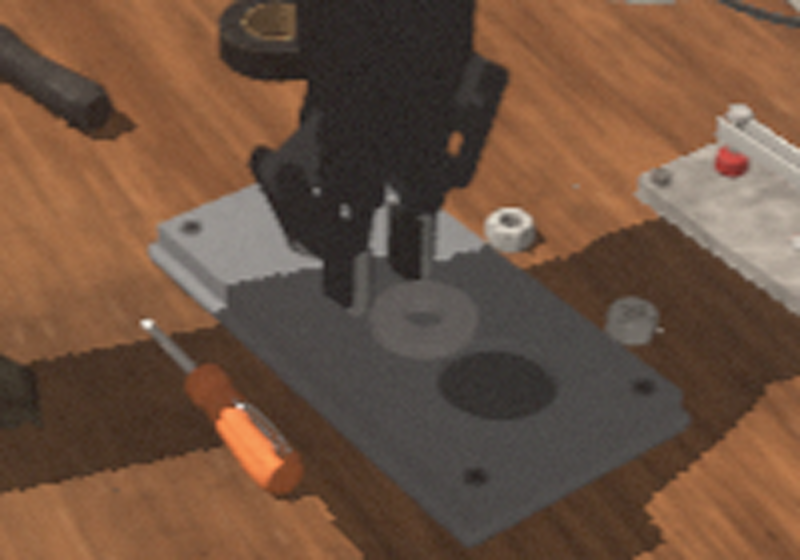

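The washer is cradled and moving, now at crop (423,318), and the large recess is at (498,384). I'll work out both positions.

```bash
python3 -c "
from h import *
f=np.load('side3.npz')
g=lambda a,b:(190+a/4-.4,130+b/4-.4)
for a,b,z in((423,318,.03),(424,317,.03),(498,384,.022),(476,477,.022),(644,386,.022)): print(ray(f,*g(a,b),z).round(4))
import numpy as np
for P in ([.606,.0315,.022],[.594,.077,.03]): print((proj(f,np.array(P))-[190,130]+.4)*4)
"
```

```text
[0.5921 0.0733 0.03  ]
[0.5928 0.0737 0.03  ]
[0.6046 0.0267 0.022 ]
[ 0.5666 -0.0202  0.022 ]
[ 0.6615 -0.0031  0.022 ]
[495.37016955 376.7039193 ]
[422.84696011 312.2105966 ]
```

Call:
servo_tool(increments="0 0 0 -0.5 0 0 3; 0 0 0 -1 0 0 3; 0 0 0 -1.5 0 0 3; 0 0 0 -2 0 0 3; 0 0 0 -2.5 0 0 3; 0 0 0 -3 0 0 3; 0 0 0 -3.5 0 0 3; 0 0 0 -3.9 0 0 3; 0 0 0 -4.3 0 0 3; 0 0 0 -4.3 0 0 3")

```text
time: 5.55
eef_pos: [0.5974, 0.0648, 0.0384]
tcp_rot: [0.61, 0.792, -0.0, 0.0]
contact_force: [0.1, 0.2, 0.4]
opening: 0.351
```

```bash
python3 snap.py side 4; python3 -c "
from h import *
f=np.load('side4.npz');p=f['p'][130:270,190:390,::-1];cv2.imwrite('pics/s4c.png',cv2.resize(p,None,fx=4,fy=4,interpolation=cv2.INTER_CUBIC))"
```

```text
5.55 [0.5974 0.0648 0.0384] [ 6.104e-01  7.921e-01 -1.000e-04  4.000e-04] [0.08 0.24 0.37] 0.35108105974393583
```

View pics/s4c.png

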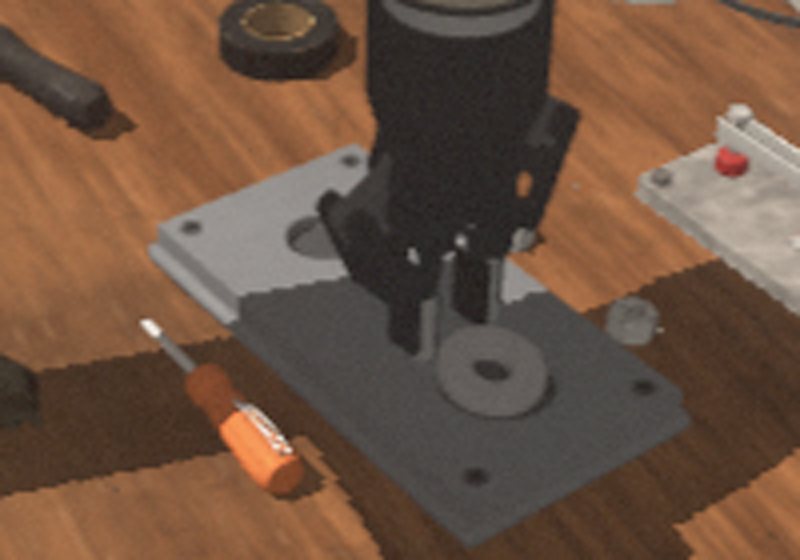

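The washer, at crop (493,370), has dipped its leading edge into the recess, and its trailing edge is still on the rim. I'll push on a few millimetres.

Call:
servo_tool(increments="0 0 0 -0.1 0 0 3; 0 0 0 -0.2 0 0 3; 0 0 0 -0.3 0 0 3; 0 0 0 -0.4 0 0 3; 0 0 0 -0.5 0 0 3; 0 0 0 -0.5 0 0 3")

```text
time: 6.1
eef_pos: [0.5983, 0.0608, 0.0383]
tcp_rot: [0.61, 0.792, -0.0, 0.0]
contact_force: [-0.3, -0.6, 0.0]
opening: 0.355
```

```bash
python3 snap.py side 5; python3 -c "
from h import *
f=np.load('side5.npz');p=f['p'][130:270,190:390,::-1];cv2.imwrite('pics/s5c.png',cv2.resize(p,None,fx=4,fy=4,interpolation=cv2.INTER_CUBIC))"
```

```text
6.1 [0.5983 0.0608 0.0383] [ 6.102e-01  7.922e-01 -1.000e-04  1.000e-04] [-0.27 -0.58  0.02] 0.3549308151266177
```

View pics/s5c.png

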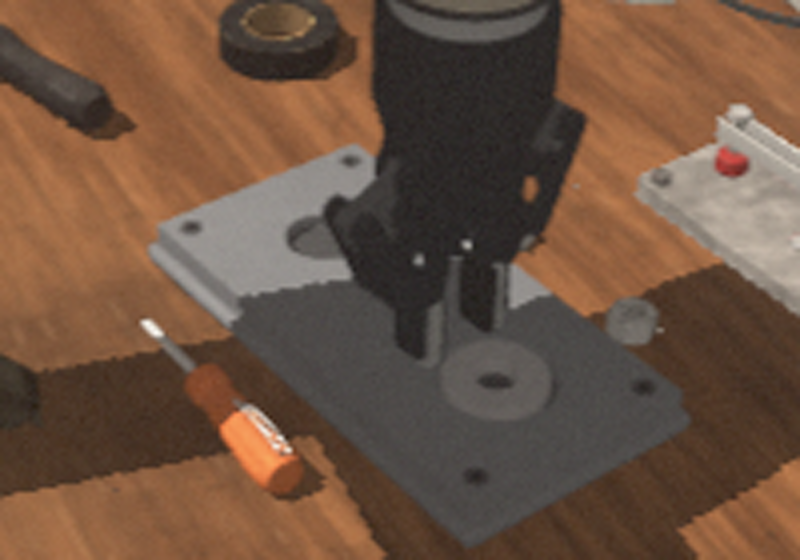

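The washer now looks level in the recess, at crop (496,380). I'll back the fingers off, lift, narrow the gap and move over its centre.

Call:
servo_tool(increments="0 0 0 0.5 0 0 3; 0 0 0 0.7 0 -1 3; 0 0 0 0.7 0 -3 2.2; 0 0 0 0 0 -4 2.2; 0 0 0 -1.5 0 -4 2.2; 0 0 0 -3 0 -4 2.2; 0 0 0 -3 0 -4 2.2; 0 0 0 -3 0 -4 2.2")

```text
time: 6.82
eef_pos: [0.6058, 0.0303, 0.0775]
tcp_rot: [0.611, 0.791, -0.0, -0.001]
contact_force: [-0.1, 0.0, -0.3]
opening: 0.261
```

```bash
python3 snap.py wrist 6;python3 snap.py side 6; python3 -c "
from h import *
f=np.load('side6.npz');p=f['p'][130:270,190:390,::-1];a=cv2.resize(p,None,fx=2.8,fy=2.8,interpolation=cv2.INTER_CUBIC)
b=np.load('wrist6.npz')['p'][:,:,::-1];b=cv2.resize(b,(522,392))[:,140:380]
cv2.imwrite('pics/c6.png',np.hstack([a,b]))"
```

```text
6.8167 [0.6058 0.0303 0.0775] [ 6.113e-01  7.914e-01 -3.000e-04 -6.000e-04] [-0.14  0.01 -0.26] 0.26072646932526844
6.8667 [0.6054 0.031  0.0772] [ 6.110e-01  7.916e-01 -5.000e-04 -1.000e-03] [-0.78 -0.32  0.34] 0.2576307534649388
```

View pics/c6.png

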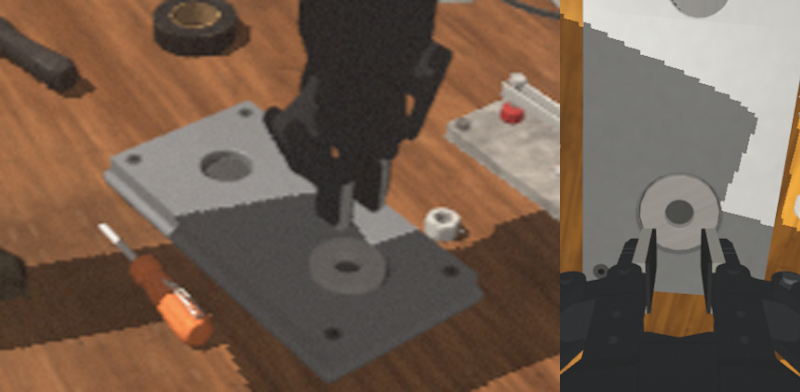

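The washer sits concentric in the recess, and the fingers are clear above it. Now to press.

Call:
servo_tool(increments="0 0 0 0 0 1 2.2; 0 0 0 0 0 2 2.2; 0 0 0 0 0 3 2.2; 0 0 0 0 0 3.5 2.2; 0 0 0 0 0 3.7 2.2; 0 0 0 0 0 3.8 2.2; 0 0 0 0 0 3.9 2.2; 0 0 0 0 0 3.9 2.2; 0 0 0 0 0 3.9 2.2")

```text
time: 7.67
eef_pos: [0.6064, 0.0319, 0.0398]
tcp_rot: [0.61, 0.792, 0.0, 0.0]
contact_force: [0.2, 0.5, 0.2]
opening: 0.257
```

Call:
servo_tool(increments="0 0 0 0 0 0.1 2.2; 0 0 0 0 0 0.2 2.2; 0 0 0 0 0 0.2 2.2")

```text
time: 7.92
eef_pos: [0.6059, 0.0319, 0.0373]
tcp_rot: [0.61, 0.792, 0.0, 0.0]
contact_force: [-0.2, -0.2, -0.1]
opening: 0.26
```

Call:
servo_tool(increments="0 0 0 0 0 0.1 2.2; 0 0 0 0 0 0.1 2.2; 0 0 0 0 0 0.1 2.2")

```text
time: 8.17
eef_pos: [0.6061, 0.0319, 0.0371]
tcp_rot: [0.61, 0.792, -0.0, -0.0]
contact_force: [-3.2, 0.6, 6.0]
opening: 0.263
```

Call:
servo_tool(increments="0 0 0 0 0 0.05 2.2; 0 0 0 0 0 0.1 2.2; 0 0 0 0 0 0.1 2.2")

```text
time: 8.42
eef_pos: [0.6062, 0.0319, 0.0371]
tcp_rot: [0.61, 0.792, -0.0, -0.0]
contact_force: [-3.8, 0.0, 9.7]
opening: 0.254
```

Call:
servo_tool(increments="0 0 0 0 0 0.1 2.2; 0 0 0 0 0 0.15 2.2; 0 0 0 0 0 0.15 2.2; 0 0 0 0 0 0.15 2.2")

```text
time: 8.75
eef_pos: [0.6062, 0.0319, 0.037]
tcp_rot: [0.61, 0.792, -0.001, -0.001]
contact_force: [-7.8, -0.0, 16.8]
opening: 0.254
```

Call:
servo_tool(increments="0 0 0 0 0 -0.3 2.2; 0 0 0 0 0 -1 2.2; 0 0 0 0 0 -3 2.2; 0 0 0 0 0 -6 2.2; 0 0 0 0 0 -10 2.2; 0 0 0 -3 0 -13 2.2; 0 0 0 -6 0 -16 2.2; 0 0 0 -9 0 -18 2.2; 0 0 0 -11 0 -19 2.2; 0 0 0 -11 0 -19 2.2")

```text
time: 9.58
eef_pos: [0.6366, -0.0787, 0.2281]
tcp_rot: [0.612, 0.791, 0.001, 0.004]
contact_force: [-0.7, 0.1, 1.1]
opening: 0.255
```

```bash
python3 snap.py wrist 7;python3 snap.py side 7
python3 - <<'E'
from h import *
f=np.load('side7.npz');p=f['p'][140:270,200:380,::-1];a=cv2.resize(p,(520,376),interpolation=cv2.INTER_CUBIC)
w=np.load('wrist7.npz');L=np.array([.606,.0315,.022]);u,v=proj(w,L);print(u,v)
u=int(np.clip(u,70,490));v=int(np.clip(v,94,326))
b=cv2.resize(w['p'][v-94:v+94,u-70:u+70,::-1],(280,376),interpolation=cv2.INTER_CUBIC)
cv2.imwrite('pics/c7.png',np.hstack([a,b]))
# washer-top height vs face around recess, by depth of both cameras
ang=np.linspace(0,2*np.pi,8,endpoint=False)
for n,g in(("side",f),("wrist",w)):
  for r in(.017,.036):
    print(n,r,[round(1000*float(dep(g,*np.round(proj(g,L+[r*np.cos(t),r*np.sin(t),0])))[2]),1) for t in ang])
E
```

```text
9.5833 [ 0.6366 -0.0787  0.2281] [0.6118 0.791  0.001  0.0043] [-0.71  0.1   1.14] 0.2553371148207096
9.6333 [ 0.6352 -0.0765  0.2257] [0.6115 0.7913 0.0008 0.0019] [ 0.13  0.59 -0.67] 0.2594409456443444
273.5970577431178 58.1786142887755
side 0.017 [21.7, 22.3, 23.2, 22.7, 23.5, 24.5, 23.9, 22.2]
side 0.036 [20.7, 23.7, 22.1, 22.4, 21.8, 21.2, 21.8, 20.9]
wrist 0.017 [24.5, 25.3, 23.0, 24.9, 25.3, 25.1, 24.9, 24.3]
wrist 0.036 [22.3, 23.7, 23.2, 22.8, 22.4, 23.3, 22.6, 24.0]
```

View pics/c7.png

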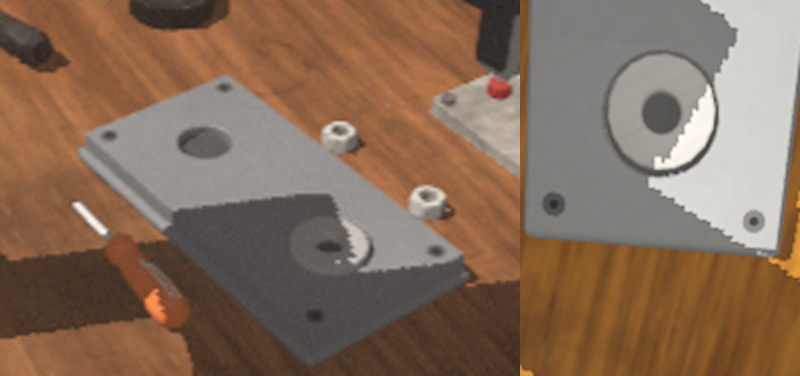

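The washer sits flat in the large recess, about 1–1.5 mm above the face all round and within it. The nuts and the driver are where they were. The arm is clear, so I'm handing in.

```bash
python3 -c "
from plant import ctrl
s=ctrl.get_state();print(s['time'],s['contact_force'],abs(s['dq']).max());print(ctrl.sign_off())"
```

```text
9.6833 [-0.88133853 -1.08584613 -0.21718643] 0.04228163128949347
the job is handed in; nothing more can be done
None
```

The washer is seated flat in the larger recess. The job was handed in at 9.7 s with the fingers about 19 cm above the work.

I pushed the washer along the face with both fingertips straddling its trailing edge, without picking it up, until it dropped in. I then took the fingers off and pressed down on it with both fingertips to about 17 N. During the press it gave by no more than about 0.1 mm. Finally I lifted straight up and moved clear.

**Last checks:**
- **Seating:** in the pictures the washer is concentric with the recess. Wrist-camera depth puts its top about 1–2 mm above the face all round. Touch gave about 1.3 mm, against 1 mm expected.
- **Side-camera depth:** it was noisier, at ±1.5 mm, so it agrees but does not prove the washer is level.
- **Nuts and driver:** they look unmoved in the final side picture, which I checked by eye only.
- **Recess centre:** partway through the push, one side-camera reading was about 5 mm off. Shadow on the recess wall probably caused it, so I used the centre worked out from the screw heads, and the seating bore that out.

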